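Clear a dry-block heater and hold its cover over the screw holes

TASK

Ready the dry-block heater for its cover: take the two forgotten tubes out of the block and sort them, the slim one into the square white tub and the wide one into the round steel pot. Then lift the cover plate by its bar handle and hold it hovering level about 15 mm above the block, touching nothing but your gripper, each of its three holes straight above the matching threaded hole so that a colleague can start the screws; finish while still holding it there. Leave everything else on the bench where it is.

Things in the scene. Friction and masses are not known exactly. Their poses are not given: they have to be found in the camera images.
- heater: dry-block heater, fixed to the bench. Origin on the bench under the centre of its aluminium block. White housing from -125 to +90 mm in its x, 205 mm wide in y, 70 mm high; the block on it is 110 (x) x 170 (y) mm, its flat top 100 mm above the bench. Wells 25 mm deep hold the two tubes upright
- block_top (a point): centre of the block's flat top, 100 mm above the bench; axes as the heater's, z up
- thread0 (a point): mouth of a threaded hole (8 mm) in the block's top, at (-40, +70) mm from block_top along the block's x, y; it belongs to cover_hole0
- thread1 (a point): mouth of a threaded hole (8 mm) in the block's top, at (+40, +70) mm from block_top along the block's x, y; it belongs to cover_hole1
- thread2 (a point): mouth of a threaded hole (8 mm) in the block's top, at (0, -70) mm from block_top along the block's x, y; it belongs to cover_hole2
- cover_bar (a point): centre of the cover plate's handle bar. The loose cover, about 320 g, balanced on the bar, lies flat on the bench: aluminium plate 110 (x) x 170 (y) x 6 mm with a straight black bar 14 mm wide (x), 90 mm long (y), 14 mm high above its middle, on two 10 mm posts at y = +-38 mm. This point is 39 mm above the plate's underside; axes are the plate's, z up. The clear gap between plate and bar is 26 mm
- cover_hole0 (a point): centre of a 12 mm through hole, at the plate's underside, (-40, +70) mm from the bar's centre along the plate's x, y; goes over thread0
- cover_hole1 (a point): centre of a 12 mm through hole, at the plate's underside, (+40, +70) mm from the bar's centre along the plate's x, y; goes over thread1
- cover_hole2 (a point): centre of a 12 mm through hole, at the plate's underside, (0, -70) mm from the bar's centre along the plate's x, y; goes over thread2
- slim_tube_center (a point): centre (50 mm up) of the slim tube: frosted, flat foot, 16 mm across, 100 mm tall, its upper 20 mm a white cap 18 mm across; about 22 g. It starts standing upright in a well of the block, its foot 25 mm below the block's top; z along the tube, up
- wide_tube_center (a point): centre (50 mm up) of the wide tube: frosted, flat foot, 25 mm across, 100 mm tall, its upper 20 mm a white cap 27 mm across; about 45 g. It starts standing upright in a well of the block, its foot 25 mm below the block's top; z along the tube, up
- slim_tube_foot (a point): centre of the slim tube's foot
- wide_tube_foot (a point): centre of the wide tube's foot
- slim_tube: the slim tube, origin at its foot
- wide_tube: the wide tube, origin at its foot
- cover: the cover plate, origin at the centre of the plate's underside, axes as cover_bar
- tub: square open white tub, fixed; 90 x 90 mm outside, 45 mm high, walls and floor 3 mm; origin under its centre on the bench
- pot: round open steel pot, fixed; about 92 mm across at the rim, a little narrower at its foot, 45 mm high, wall 3 mm, floor about 4 mm; origin under its centre on the bench
- bottle: bystander, leave alone: amber glass reagent bottle, 60 across, 150 tall (mm)
- screwdriver: bystander, leave alone: black-handled screwdriver lying flat, 180 long (mm)
- roll: bystander, leave alone: paper label roll lying flat, 56 across, 25 high (mm)
- jar: bystander, leave alone: small frosted jar, 44 across, 50 high (mm)
- marker: bystander, leave alone: black pen lying flat, 12 thick, 130 long (mm)
Mind the look-alikes: they are no part of the job. What is shaped like the cover but orange is not meant.

How it is judged (in metres and radians):
On the way:
1. slim tube foot-down and let go in the square tub, wide tube in the round pot, the cover still lying on the bench (x of slim_tube_foot in the frame of tub between -0.047 and 0.047 m and y of slim_tube_foot in the frame of tub between -0.047 and 0.047 m and z of slim_tube_foot in the frame of tub between -0.005 and 0.03 m and contact force between slim_tube and tub above 0.03 N and contact force between each of slim_tube, wide_tube and the fingers below 0.02 N and x of wide_tube_foot in the frame of pot between -0.047 and 0.047 m and y of wide_tube_foot in the frame of pot between -0.047 and 0.047 m and z of wide_tube_foot in the frame of pot between -0.005 and 0.03 m and contact force between wide_tube and pot above 0.03 N and height (world z) of cover_bar below 0.06 m), for 0.2 s.
At the end, for the whole second after the job is handed in: Slim tube in the tub and wide tube in the pot, foot down (foot under 30 mm above the bench), released; cover held still in the fingers, each hole within 4 mm horizontally of its own threaded hole, underside 5 to 30 mm above the block's top, tilt under 0.07 rad (4 degrees), not touching the heater (x of slim_tube_foot in the frame of tub between -0.047 and 0.047 m and y of slim_tube_foot in the frame of tub between -0.047 and 0.047 m and z of slim_tube_foot in the frame of tub between -0.005 and 0.03 m and contact force between slim_tube and tub above 0.03 N and contact force between each of slim_tube, wide_tube and the fingers below 0.02 N and x of wide_tube_foot in the frame of pot between -0.047 and 0.047 m and y of wide_tube_foot in the frame of pot between -0.047 and 0.047 m and z of wide_tube_foot in the frame of pot between -0.005 and 0.03 m and contact force between wide_tube and pot above 0.03 N and horizontal distance between cover_hole0 and thread0 below 0.004 m and horizontal distance between cover_hole1 and thread1 below 0.004 m and horizontal distance between cover_hole2 and thread2 below 0.004 m and z of cover_bar in the frame of block_top between 0.044 and 0.069 m and angle between cover_bar's own z axis and vertical below 0.07 rad and contact force between cover and the fingers above 1 N and contact force between cover and heater below 0.05 N and linear speed of cover below 0.02 m/s); the arm keeps its last pose, push and grip.
It fails at once if a bystander (bottle, screwdriver, roll, jar or pen) is shifted more than 40 mm (distance of any of bottle, screwdriver, roll, jar, marker from where it was at the start of the episode above 0.04 m).
It also fails if it takes over 72 s, if anything falls off the work surface, if the arm or the gripper's body presses on something with over 40 N, if the wrist force passes 120 N, or if a joint passes its speed limit or range.

ROBOT

A 6-joint arm with a two-finger parallel gripper is mounted at the origin on the work surface. World frame = base frame: x ahead of the robot, y to its left, z up, the work surface at z = 0. Lengths are in mm, angles in rad, forces in N, time in s.
With the tool pointing down it reaches from about 275 to 1000 mm from the base axis. Payload 8.4 kg.
Tool frame: the origin (TCP) lies at the centre of the arm's flange, where the gripper is bolted on; the fingertips stand 173 mm ahead of it and the grasp point (between the pads) lies 155 mm ahead of it; z points along the fingers, y is the direction in which the jaws open and shut (so a half turn about z gives the same grasp; the last joint's range is limited). The gripper opens to 85 mm and grips with 20 to 120 N. Pads are 22 mm wide; open, the fingers measure 114 mm over their backs; the gripper's body (76 mm by 85 mm) begins 54 mm behind the grasp point. The pads swing forward as they close: fully open they stand 13 mm farther back than shut.
Start: joints at [1.218, 0.353, 1.633, -0, 1.155, -0.002], TCP at [214.78, 586.94, 404.681] pointing down, gripper open.
Joint ranges: [-2.63, 2.63], [-0.92, 2.1], [0.06, 2.66], [-1.3, 4.44], [0, 2.69], [-3.02, 3.02]. Speed limits (rad/s): [2.22, 2.22, 2.79, 3.14, 3.14, 3.14].

INTERFACE

Orientations are given as [roll, pitch, yaw] about the fixed x, y, z axes, in that order (R = Rz(yaw) Ry(pitch) Rx(roll)).
In Python, from rig import sense, grab_frame, camera_model, sign_off gives the robot as it stands. The module is installed in compiled form; this text tells all that it offers.
- The arm moves only by the tool step_arm, never from a script. Its argument "commands" is a list of rows, each a list of 3 entries, a list of its own where there are three numbers: the shift along the tool's x, y, z in mm, then the turn about the tool's z in rad, then the opening, from 0 (shut) to 1 (fully open). A call has 1 to 20 rows; each row shifts and turns the pose as measured when the row begins, along the tool's axes as they then stand; what a row does not reach is not made up. A row lasts 1/8 s, in which the tool goes at most 62.5 mm and 10.7 degrees, less where a joint would pass 70% of its speed; a pose out of reach is approached as far as the arm can. A call with a gripper value outside its range is refused whole. The fingers move at their own pace and stop on an object; "force" is the grip in N (left out, the last holds). Time passes only in rows, so rows that do not move let the fingers close. It gives the time, the measured TCP pose, the force and the opening at its end, in the units of the state.
- sense(): the state, without advancing time (a new reading comes with each control period).
- grab_frame(name): name is "side" or "top"; returns the picture (400x640x3 uint8, blue, green, red); there is no depth.
- camera_model(name): a dict with "fx", "fy", "cx", "cy" (pixels), "dist" ([k1, k2, p1, p2, k3] as OpenCV has them; the pictures are not rectified), "R" (3x3) and "t" (3): a world point X has camera coordinates R X + t. Camera axes: x right, y down, z forward; pixel columns grow to the right and rows downward; lengths in mm; the calibration is good to about 2 mm. A picture is of the moment at which its call begins. camera_model takes no time and is no camera call.
- sign_off(): hands the job in, once; it reports no verdict.
The state is a dict: "clock": time; "qpos": joint angles; "qvel": joint speeds; "joint_efforts": joint torques, N m; "eef_pos": TCP position; "tcp_rot": TCP orientation; "contact_force": force on the tool from outside, world axes, zero at the start; "wrist_torque": the same for the moment, N m; "opening": opening from 0.0 (shut) to 1.0 (fully open).
Only numpy, scipy, OpenCV 4.12 (cv2) and the standard library are available. Lean on these libraries where they do the work, as an engineer would, in place of code of your own. Each camera call takes 0.05 s, during which the arm holds its last target. There are 200 camera calls.

## Working session

There is one attempt and no reset: what is moved stays moved. The work goes in short steps, Python scripts to look and compute and a tool call to move; the robot and the scene stay as the last step left them, time stands still between calls to the robot, and variables do not carry over. Pictures are saved under pics/ and viewed, about 8 in all and at most 12, crops included, and the job is handed in when it is done.

Besides the shell and the picture viewer there is one more tool, called after "Emit:" as a command line: name --argument value ..., lists and objects as JSON in quotes. step_arm: Moves the arm, as the interface text tells. Its arguments: {"type":"object","properties":{"commands":{"type":"array","items":{"type":"array"}},"force":{"type":"number"}},"required":["commands"]}

```bash
mkdir -p pics; python3 - <<'E'
from rig import *
import cv2
for n in("side","top"):
    cv2.imwrite(f"pics/{n}0.png",grab_frame(n)); m=camera_model(n); print(n,m)
print(sense())
E
```

```text
side {'fx': 363.6630805265266, 'fy': 363.6630805265266, 'cx': 319.26225418974263, 'cy': 204.0632212346622, 'dist': array([-0.01551785,  0.        ,  0.        ,  0.        ,  0.        ]), 'R': array([[ 0.92694276, -0.3746136 , -0.02101803],
       [-0.28461495, -0.66553926, -0.68996509],
       [ 0.24448198,  0.6455402 , -0.72353743]]), 't': array([-435.23630288,  209.13993558,  956.59174235])}
top {'fx': 461.26931624488293, 'fy': 461.26931624488293, 'cx': 319.8473670297002, 'cy': 196.19104698009164, 'dist': array([-0.01182143,  0.        ,  0.        ,  0.        ,  0.        ]), 'R': array([[-0.0141611 , -0.99966585, -0.02162526],
       [-0.99490498,  0.01624608, -0.09949944],
       [ 0.09981752,  0.02010606, -0.9948026 ]]), 't': array([  39.46017006,  462.62177567, 1497.55032374])}
{'clock': 0.1, 'qpos': array([ 1.21759012e+00,  3.53636197e-01,  1.63402079e+00, -2.34769049e-06,
        1.15519724e+00, -2.40858208e-03]), 'qvel': array([-0.00085392, -0.00069976, -0.00145335,  0.00172137,  0.00069739,
       -0.00045693]), 'joint_efforts': array([-8.64563026e-04, -6.06356049e+01, -3.42820501e+01, -4.70191071e-05,
        3.86024360e-03, -9.13674000e-06]), 'eef_pos': array([214.71965498, 586.75832795, 404.01749711]), 'tcp_rot': array([-3.14033108e+00, -8.91954623e-07,  2.79079597e+00]), 'contact_force': array([0.23435826, 0.75960521, 0.50666991]), 'wrist_torque': array([-0.03816786,  0.02621522, -0.02292822]), 'opening': 1.0009764466204172}
```

View pics/top0.png

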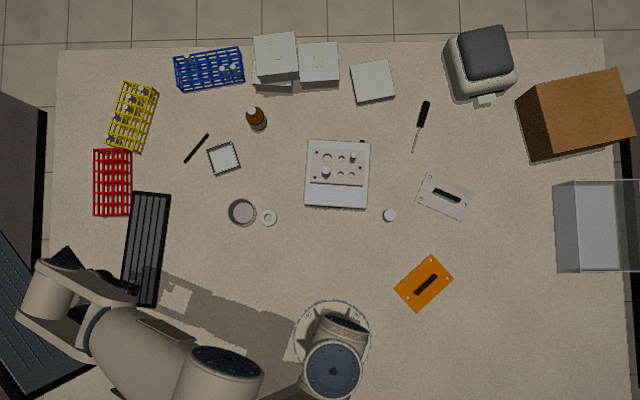

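View pics/side0.png

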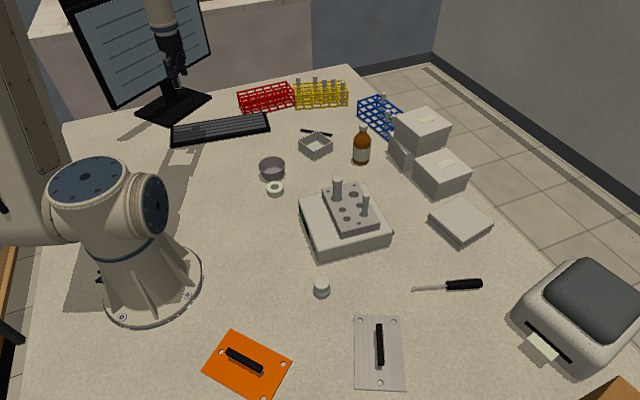

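Top view: tub (224,158), pot (242,212), roll (268,217), pen (197,148), bottle (257,118), heater (337,174), jar (390,215), screwdriver (421,125). There are two cover shapes: grey (444,196) and orange (424,283). The grey aluminium one fits the description, so I'll confirm it and the tubes in an enlarged crop.

```bash
cat > h.py <<'E'
import cv2,numpy as np
from rig import *
def ray(n,uv):
    m=camera_model(n); K=np.array([[m['fx'],0,m['cx']],[0,m['fy'],m['cy']],[0,0,1]])
    p=cv2.undistortPoints(np.array(uv,float).reshape(-1,1,2),K,m['dist']).reshape(-1,2)
    return -m['R'].T@m['t'], np.c_[p,np.ones(len(p))]@m['R']
def plane(n,uv,z):
    c,d=ray(n,uv); return (c+d*((z-c[2])/d[:,2])[:,None])[:,:2]
def proj(n,X):
    m=camera_model(n); K=np.array([[m['fx'],0,m['cx']],[0,m['fy'],m['cy']],[0,0,1]])
    return cv2.projectPoints(np.array(X,float).reshape(-1,1,3),cv2.Rodrigues(m['R'])[0],m['t'],K,m['dist'])[0].reshape(-1,2)
E
python3 - <<'E'
import cv2
t=cv2.imread("pics/top0.png");s=cv2.imread("pics/side0.png")
cv2.imwrite("pics/ct.png",cv2.resize(t[132:228,296:480],None,fx=4.3,fy=4.3,interpolation=cv2.INTER_CUBIC))
cv2.imwrite("pics/cs.png",cv2.resize(s[165:265,290:410],None,fx=6,fy=6,interpolation=cv2.INTER_CUBIC))
E
```

```text
(no output)
```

View pics/ct.png

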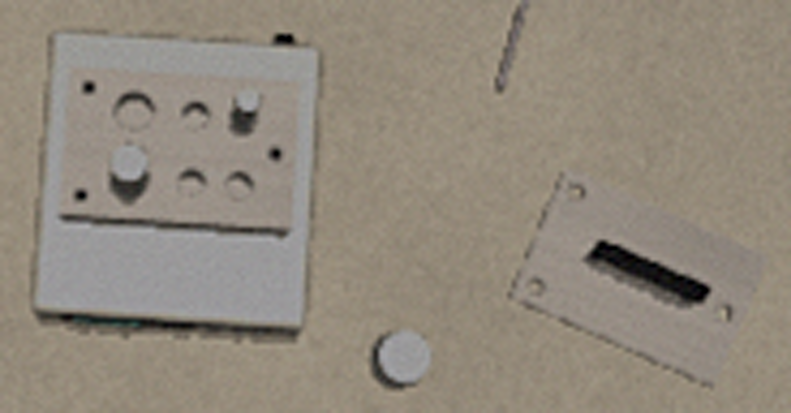

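View pics/cs.png

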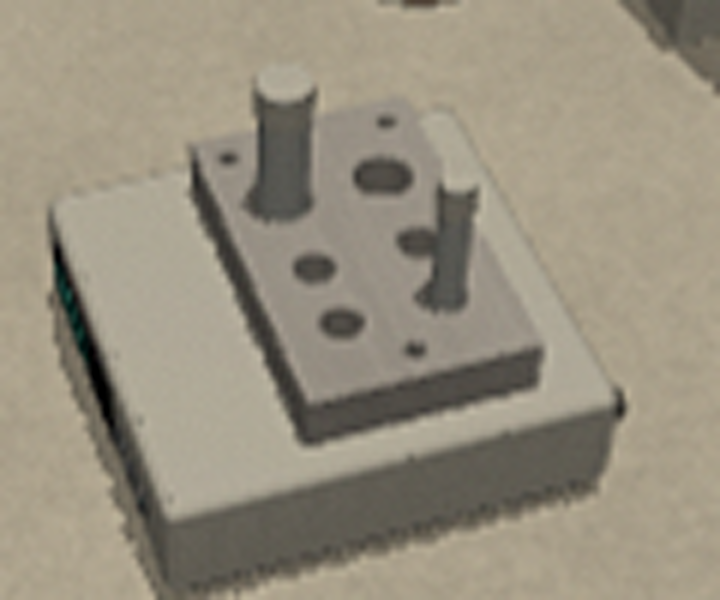

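The crops confirm the grey plate at (444,196): two holes at the left end, one at the right, black bar. In the crop, threads lie at about (88,88), (81,195) and (275,154). The wide cap is at (128,158) and the slim cap at (245,100). Heater +x points world +x (the longer housing side faces the robot), so the plate needs only a small yaw.

```bash
cat > m.py <<'E'
from h import *
t=cv2.imread("pics/top0.png");s=cv2.imread("pics/side0.png")
def cen(img,p,r,thr=None,bright=False):
    x,y=[int(round(a)) for a in p]; w=img[y-r:y+r+1,x-r:x+r+1].mean(2)
    b=np.median(w); d=np.clip((w-b) if bright else (b-w),0,None); d[d<0.35*d.max()]=0
    Y,X=np.mgrid[y-r:y+r+1,x-r:x+r+1]; return [(X*d).sum()/d.sum(),(Y*d).sum()/d.sum()]
tc=lambda u,v:((u+.5)/4.3-.5+296,(v+.5)/4.3-.5+132)
sc=lambda u,v:((u+.5)/6-.5+290,(v+.5)/6-.5+165)
T=[cen(t,tc(*p),2) for p in[(81,195),(88,88),(275,154)]]
S=[cen(s,sc(*p),2) for p in[(228,158),(386,121),(415,349)]]
loc=np.array([[-40,70],[40,70],[0,-70.]])
def fit(loc,P):
    a=loc-loc.mean(0);b=P-P.mean(0);th=np.arctan2((a[:,0]*b[:,1]-a[:,1]*b[:,0]).sum(),(a*b).sum())
    R=np.array([[np.cos(th),-np.sin(th)],[np.sin(th),np.cos(th)]]);o=P.mean(0)-R@loc.mean(0)
    return o.round(1),round(th,4),(loc@R.T+o-P).round(1).tolist()
if __name__=="__main__":
    for n,p in(("top",T),("side",S)): print("block",n,fit(loc,plane(n,p,100)))
    print("cap wide top/side",plane("top",[tc(128,160)],175),plane("side",[sc(286,85)],175))
    print("cap slim",plane("top",[tc(246,101)],175),plane("side",[sc(459,183)],175))
    # bar
    for n,img,c in(("top",t,(446,195)),("side",s,(380,344))):
        x,y=c;m=np.zeros(img.shape[:2],np.uint8);m[y-26:y+27,x-26:x+27]=(img[y-26:y+27,x-26:x+27].max(2)<55)*255
        k,l,st,ce=cv2.connectedComponentsWithStats(m);i=1+st[1:,4].argmax()
        rr=cv2.minAreaRect(np.argwhere(l==i)[:,::-1].astype(np.float32))
        P=plane(n,cv2.boxPoints(rr),44);print("bar",n,st[i],rr,P.mean(0),P.round(0).tolist())
    H=[cen(t,tc(*p),3,bright=False) for p in[(536,288),(576,191),(725,314)]]
    print("cover holes",fit(loc,plane("top",[tc(*p) for p in[(536,288),(576,191),(725,314)]],3)))
    # tub, pot
    for nm,p,z in(("tub",(224,158),45),("pot",(242,212),45),("jar",(390,215),50),("roll",(268,217),25),("bottle",(252,110),150)): print(nm,plane("top",[p],z).round(0))
    print("side tub/pot",plane("side",[(316,143),(272,163)],45).round(0))
E
python3 m.py; python3 - <<'E'
import cv2
t=cv2.imread("pics/top0.png")
a=cv2.resize(t[135:232,200:280],None,fx=6,fy=6,interpolation=cv2.INTER_CUBIC)
cv2.imwrite("pics/tp.png",a)
E
```

```text
block top (array([550.5, -25.8]), np.float64(-0.0877), [[0.2, 0.1], [-0.2, 0.1], [0.0, -0.2]])
block side (array([550.4, -26.7]), np.float64(-0.0805), [[0.2, 0.2], [-0.2, -0.1], [0.1, -0.1]])
cap wide top/side [[529.76868795  11.6545816 ]] [[528.11992337   7.81714292]]
cap slim [[569.8004701  -71.01651921]] [[570.21265498 -76.89693568]]
bar top [433 188  28  14 127] ((446.57763671875, 194.81895446777344), (27.96826934814453, 4.727031707763672), 23.198591232299805) [ 458.90943173 -378.3321029 ] [[470.0, -334.0], [485.0, -341.0], [447.0, -422.0], [433.0, -416.0]]
bar side [376 324   8  42 258] ((379.5787353515625, 344.4958801269531), (41.31124496459961, 6.2545013427734375), 86.98721313476562) [ 457.10208466 -383.32591347] [[470.0, -340.0], [483.0, -345.0], [444.0, -427.0], [431.0, -422.0]]
cover holes (array([ 459.5, -381.8]), np.float64(-0.436), [[1.0, -0.2], [-1.7, -0.3], [0.6, 0.6]])
tub [[593. 346.]]
pot [[413. 286.]]
jar [[ 396. -193.]]
roll [[397. 204.]]
bottle [[722. 236.]]
side tub/pot [[595. 338.]
 [419. 295.]]
```

View pics/tp.png

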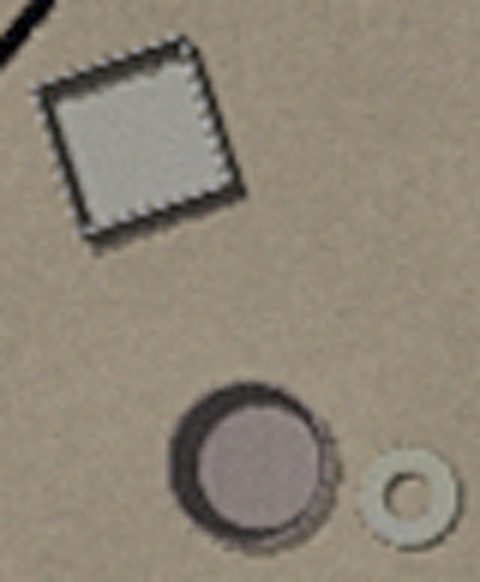

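```bash
cat >> h.py <<'E'
def tri(a,b):
    (c1,d1),(c2,d2)=ray("top",[a]),ray("side",[b]); A=np.c_[d1[0],-d2[0]]
    s=np.linalg.lstsq(A,c2-c1,rcond=None)[0]; p,q=c1+s[0]*d1[0],c2+s[1]*d2[0]
    return ((p+q)/2).round(1), round(float(np.linalg.norm(p-q)),1)
def plan(x,y,z,yaw=None):
    s=sense();p=s['eef_pos'];w=s['tcp_rot'][2]; d=np.array([x,y,z])-p
    c,n=np.cos(w),np.sin(w); L=np.array([c*d[0]+n*d[1], n*d[0]-c*d[1], -d[2]])
    t=0 if yaw is None else -((yaw-w+np.pi)%(2*np.pi)-np.pi)
    print("clock",round(s['clock'],2),"pos",p.round(1),"rot",s['tcp_rot'].round(3),"F",s['contact_force'].round(1),"open",round(s['opening'],3))
    print("tool shift at fixed yaw",L.round(1),"then turn",round(t,3))
E
python3 - <<'E'
from m import *
print("wide",tri(tc(128,158),sc(286,85)),"slim",tri(tc(246,101),sc(459,183)))
for nm,h in(("T0",(0)),("T1",1),("T2",2)): print(tri(T[h],S[h]))
o=np.array([550.5,-26.2]);th=-.084;R=np.array([[np.cos(th),-np.sin(th)],[np.sin(th),np.cos(th)]])
bl=lambda P:((P-o)@R).round(1).tolist()
print("wells",bl(plane("top",[tc(*p) for p in[(134,112),(196,117),(191,181),(239,184)]],100)))
print("wells side",bl(plane("side",[sc(*p) for p in[(382,176),(416,242),(314,268),(343,323),(280,205),(443,297)]],100)))
for n,f in(("top",tc),("side",sc)):
    for p in([(128,158),(246,101)] if n=="top" else [(286,85),(459,183)]): print(n,bl(plane(n,[f(*p)],175)))
print("pot",plane("top",[(242.1,212.3)],45),"tub",plane("top",[(223.3,158.1)],45))
plan(529,10,415,1.57)
E
```

```text
wide (array([531. ,  11.9, 170.8]), 1.8) slim (array([572. , -71.7, 169.3]), 2.3)
(array([516.6,  47.4,  98.7]), 0.2)
(array([596.6,  40.4,  99.4]), 0.4)
(array([544.8, -95.5,  99. ]), 0.7)
wells [[23.9, 35.6], [23.2, -10.0], [-24.3, -9.5], [-24.2, -44.6]]
wells side [[24.9, 34.9], [24.4, -10.2], [-25.4, -10.8], [-24.4, -46.1], [-27.0, 31.9], [23.4, -45.6]]
top [[-22.4, 36.1]]
top [[23.0, -43.0]]
side [[-25.2, 32.0]]
side [[23.9, -48.9]]
pot [[412.49337672 285.60566675]] tub [[592.32624184 348.32656621]]
clock 0.1 pos [214.7 586.8 404. ] rot [-3.14  -0.     2.791] F [0.2 0.8 0.5] open 1.001
tool shift at fixed yaw [-493.3 -433.6  -11. ] then turn 1.221
```

Emit:
step_arm --commands '[[[-35,-31,0],0,1],[[-35,-31,0],0,1],[[-35,-31,0],0,1],[[-35,-31,0],0,1],[[-35,-31,0],0,1],[[-35,-31,0],0,1],[[-35,-31,0],0,1],[[-35,-31,0],0,1],[[-35,-31,0],0,1],[[-35,-31,0],0,1],[[-35,-31,0],0,1],[[-35,-31,0],0,1],[[-35,-31,0],0,0.7],[[0,0,0],0.17,0.7],[[0,0,0],0.17,0.7],[[0,0,0],0.17,0.7],[[0,0,0],0.17,0.7],[[0,0,0],0.17,0.7],[[0,0,0],0.17,0.7],[[0,0,0],0.17,0.7]]' --force 25

```text
clock: 2.6
eef_pos: [510.5, 33.1, 399.6]
tcp_rot: [-3.135, 0.004, 1.564]
contact_force: [-0.4, -0.6, -0.2]
opening: 0.7
```

```bash
python3 -c "
from h import *
plan(529.6,11.2,405,1.57)"
```

```text
clock 2.6 pos [510.5  33.1 399.6] rot [-3.135  0.004  1.564] F [-0.4 -0.6 -0.2] open 0.7
tool shift at fixed yaw [-21.8  19.3  -5.4] then turn -0.006
```

Emit:
step_arm --commands '[[[-21.8,19.3,0],0,0.7],[[0,0,0],0,0.7],[[0,0,30],0,0.7],[[0,0,30],0,0.7]]'

```text
clock: 3.1
eef_pos: [529.3, 11.2, 339.5]
tcp_rot: [-3.137, 0.003, 1.561]
contact_force: [0.2, 0.0, -0.2]
opening: 0.699
```

```bash
python3 -c "
from h import *
plan(529.6,11.2,292,1.57)
cv2.imwrite('pics/s1.png',np.vstack([cv2.resize(grab_frame(n)[a:a+100,b:b+160],None,fx=3,fy=3,interpolation=cv2.INTER_CUBIC)for n,a,b in(('side',130,270),('top',120,260))]))"
```

```text
clock 3.1 pos [529.3  11.2 339.5] rot [-3.137e+00  3.000e-03  1.561e+00] F [ 0.2  0.  -0.2] open 0.699
tool shift at fixed yaw [ 0.1  0.3 47.5] then turn -0.009
```

View pics/s1.png

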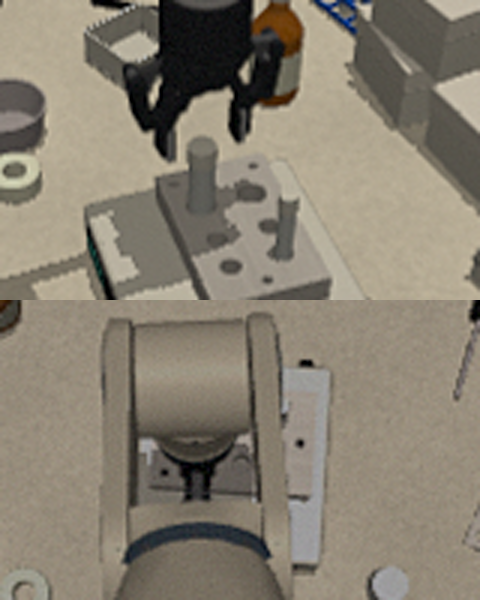

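The side view (upper half) shows the fingers astride the wide tube at (200,150), centred. The top view is mostly hidden by the arm. I'll descend, grip and lift.

Emit:
step_arm --commands '[[[0,0,24],0,0.7],[[0,0,24],0,0.7],[[0,0,0],0,0.3],[[0,0,0],0,0.1],[[0,0,0],0,0.1],[[0,0,0],0,0.1],[[0,0,0],0,0.1]]' --force 25

```text
clock: 4.08
eef_pos: [528.9, 12.2, 294.9]
tcp_rot: [-3.137, 0.003, 1.562]
contact_force: [0.5, 0.4, -0.4]
opening: 0.282
```

Emit:
step_arm --commands '[[[0,0,-15],0,0.1],[[0,0,-25],0,0.1],[[0,0,-30],0,0.1],[[0,0,-30],0,0.1],[[0,0,-20],0,0.1]]' --force 25

```text
clock: 4.7
eef_pos: [528.9, 12.5, 421.4]
tcp_rot: [-3.135, 0.003, 1.562]
contact_force: [-0.2, -0.4, -0.6]
opening: 0.283
```

```bash
python3 -c "
from h import *
plan(412.5,285.6,400)"
```

```text
clock 4.7 pos [528.9  12.5 421.4] rot [-3.135e+00  3.000e-03  1.562e+00] F [-0.2 -0.4 -0.6] open 0.283
tool shift at fixed yaw [ 272.1 -119.    21.4] then turn 0
```

Emit:
step_arm --commands '[[[34,-15,0],0,0.1],[[34,-15,0],0,0.1],[[34,-15,0],0,0.1],[[34,-15,0],0,0.1],[[34,-15,0],0,0.1],[[34,-15,0],0,0.1],[[34,-15,0],0,0.1],[[34,-14,0],0,0.1],[[0,0,0],0,0.1]]'

```text
clock: 5.82
eef_pos: [409.0, 293.0, 433.6]
tcp_rot: [3.135, -0.001, 1.559]
contact_force: [-0.1, 0.1, -0.4]
opening: 0.282
```

```bash
python3 -c "
from h import *
plan(412.5,285.6,227)
cv2.imwrite('pics/s2.png',cv2.resize(grab_frame('side')[70:210,190:350],None,fx=3,fy=3,interpolation=cv2.INTER_CUBIC))"
```

```text
clock 5.83 pos [409.  293.  433.6] rot [ 3.135e+00 -1.000e-03  1.559e+00] F [-0.1  0.1 -0.4] open 0.282
tool shift at fixed yaw [ -7.4   3.6 206.6] then turn 0
```

View pics/s2.png

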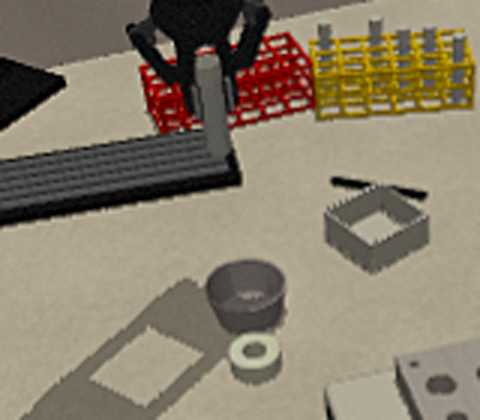

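The tube hangs upright in the fingers at (212,105), with the pot below at (245,295). Lowering.

Emit:
step_arm --commands '[[[-7.4,3.6,20],0,0.1],[[0,0,35],0,0.1],[[0,0,35],0,0.1],[[0,0,35],0,0.1],[[0,0,30],0,0.1],[[0,0,20],0,0.1],[[0,0,10],0,0.1],[[0,0,0],0,0.1]]'

```text
clock: 6.88
eef_pos: [418.8, 278.1, 248.6]
tcp_rot: [3.129, -0.001, 1.553]
contact_force: [0.1, 0.2, -0.8]
opening: 0.284
```

```bash
python3 -c "
from h import *
plan(412.5,285.6,226)"
```

```text
clock 6.88 pos [418.8 278.1 248.6] rot [ 3.129e+00 -1.000e-03  1.553e+00] F [ 0.1  0.2 -0.8] open 0.284
tool shift at fixed yaw [ 7.4 -6.5 22.6] then turn 0
```

Emit:
step_arm --commands '[[[7.4,-6.5,8],0,0.1],[[0,0,5],0,0.1],[[0,0,5],0,0.1],[[0,0,3],0,0.1],[[0,0,0],0,0.1]]'

```text
clock: 7.5
eef_pos: [413.1, 286.6, 228.2]
tcp_rot: [3.126, -0.003, 1.554]
contact_force: [-0.1, 0.5, -0.3]
opening: 0.284
```

Emit:
step_arm --commands '[[[0,0,3],0,0.1],[[0,0,1],0,0.1],[[0,0,0],0,0.35],[[0,0,0],0,0.5],[[0,0,0],0,0.55],[[0,0,0],0,0.55]]'

```text
clock: 8.25
eef_pos: [413.5, 286.7, 224.4]
tcp_rot: [3.126, -0.004, 1.553]
contact_force: [0.9, 0.2, -0.4]
opening: 0.552
```

Emit:
step_arm --commands '[[[0,0,-15],0,0.55],[[0,0,-30],0,0.55],[[0,0,-45],0,0.55],[[0,0,-45],0,0.55],[[0,0,-45],0,0.55],[[0,0,0],0,0.55]]'

```text
clock: 9.0
eef_pos: [410.0, 285.7, 415.1]
tcp_rot: [3.124, -0.006, 1.553]
contact_force: [-0.1, -0.7, 0.2]
opening: 0.551
```

```bash
python3 -c "
from h import *
plan(570.6,-73,405,1.57)"
```

```text
clock 9.0 pos [410.  285.7 415.1] rot [ 3.124 -0.006  1.553] F [-0.1 -0.7  0.2] open 0.551
tool shift at fixed yaw [-355.9  166.8   10.1] then turn -0.017
```

Emit:
step_arm --commands '[[[-39,18,0],0,0.55],[[-39,18,0],0,0.55],[[-39,18,0],0,0.55],[[-39,18,0],0,0.55],[[-39,18,0],0,0.55],[[-39,18,0],0,0.55],[[-39,18,0],0,0.55],[[-39,18,0],0,0.55],[[-39,18,0],0,0.55],[[0,0,0],0,0.55]]'

```text
clock: 10.25
eef_pos: [566.9, -79.3, 414.5]
tcp_rot: [3.127, -0.007, 1.556]
contact_force: [-0.4, 1.2, 0.3]
opening: 0.548
```

```bash
python3 -c "
from h import *
plan(570.6,-73,345,1.57)
cv2.imwrite('pics/s3.png',cv2.resize(grab_frame('side')[120:270,230:420],None,fx=3,fy=3,interpolation=cv2.INTER_CUBIC))"
```

```text
clock 10.25 pos [566.9 -79.3 414.5] rot [ 3.127 -0.007  1.556] F [-0.4  1.2  0.3] open 0.548
tool shift at fixed yaw [ 6.3  3.6 69.5] then turn -0.014
```

View pics/s3.png

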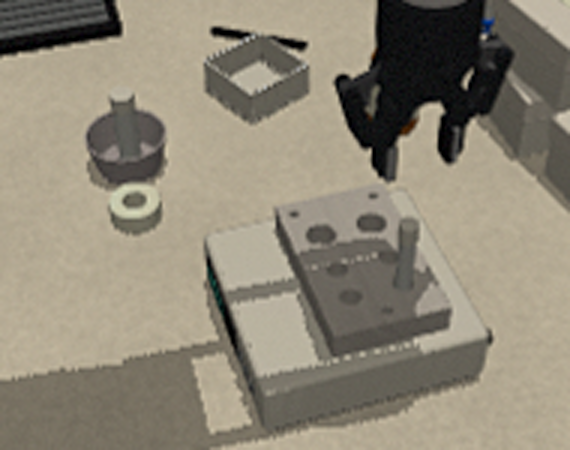

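The wide tube stands in the pot at (123,120). The tool has tilted slightly, so the planner will now use the full rotation and the grasp point.

```bash
cat >> h.py <<'E'
from scipy.spatial.transform import Rotation as Ro
def gplan(x,y,z,yaw=None):
    "grasp point target (155 ahead of TCP)"
    s=sense();R=Ro.from_euler('xyz',s['tcp_rot']).as_matrix();g=s['eef_pos']+155*R[:,2]
    t=0 if yaw is None else -((yaw-s['tcp_rot'][2]+np.pi)%(2*np.pi)-np.pi)
    print("clk",round(s['clock'],2),"grasp",g.round(1),"rot",s['tcp_rot'].round(3),"zaxis",R[:,2].round(4),"F",s['contact_force'].round(1),"open",round(s['opening'],3))
    print("tool shift",(R.T@(np.array([x,y,z])-g)).round(1),"turn",round(t,3))
E
python3 -c "
from h import *
gplan(570.6,-73,190,1.57)"
```

```text
clk 10.3 grasp [568.4 -77.  259.4] rot [ 3.128 -0.007  1.556] zaxis [ 0.0134  0.0072 -0.9999] F [-1.   0.6  0.4] open 0.549
tool shift [ 3.5  1.2 69.4] turn -0.014
```

Emit:
step_arm --commands '[[[3.5,1.2,10],-0.014,0.55],[[0,0,25],0,0.55],[[0,0,20],0,0.55],[[0,0,0],0,0.55]]'

```text
clock: 10.8
eef_pos: [566.1, -69.4, 356.1]
tcp_rot: [3.131, -0.009, 1.577]
contact_force: [1.0, 0.4, 0.8]
opening: 0.546
```

```bash
python3 -c "
from h import *
gplan(570.6,-73,140,1.57)"
```

```text
clk 10.8 grasp [567.8 -68.  201.1] rot [ 3.131 -0.009  1.577] zaxis [ 0.0107  0.0086 -0.9999] F [1.  0.4 0.8] open 0.546
tool shift [-5.5  2.1 61.1] turn 0.007
```

Emit:
step_arm --commands '[[[-5.5,2.1,0],0,0.55],[[0,0,0],0,0.55],[[0,0,0],0,0.55]]'

```text
clock: 11.18
eef_pos: [568.7, -74.1, 357.7]
tcp_rot: [3.129, -0.008, 1.579]
contact_force: [0.1, -0.9, 0.1]
opening: 0.547
```

```bash
python3 -c "
from h import *
gplan(570.6,-73,140,1.57)"
```

```text
clk 11.18 grasp [570.6 -72.7 202.7] rot [ 3.129 -0.008  1.579] zaxis [ 0.0126  0.0085 -0.9999] F [ 0.1 -0.9  0.1] open 0.547
tool shift [-0.8 -0.8 62.7] turn 0.009
```

Emit:
step_arm --commands '[[[-0.5,-0.5,18],0,0.55],[[0,0,18],0,0.55],[[0,0,18],0,0.55],[[0,0,8],0,0.55],[[0,0,0],0,0.3],[[0,0,0],0,0.05],[[0,0,0],0,0.05],[[0,0,0],0,0.05],[[0,0,0],0,0.05]]' --force 25

```text
clock: 12.3
eef_pos: [569.0, -74.4, 293.0]
tcp_rot: [3.126, -0.008, 1.578]
contact_force: [-0.7, -0.6, 0.0]
opening: 0.181
```

```bash
python3 -c "
from h import *
gplan(570.6,-73,260,1.57)"
```

```text
clk 12.3 grasp [571.3 -73.1 138. ] rot [ 3.126 -0.008  1.578] zaxis [ 0.0151  0.0081 -0.9999] F [-0.7 -0.6  0. ] open 0.181
tool shift [   1.1    1.2 -122. ] turn 0.008
```

Gripped: opening 0.181 is about 15.4 mm. I'll lift and head for the tub at (592,348).

Emit:
step_arm --commands '[[[0,0,-15],0,0.05],[[0,0,-25],0,0.05],[[0,0,-30],0,0.05],[[0,0,-30],0,0.05],[[0,0,-20],0,0.05],[[35,2,0],0,0.05],[[38,2,0],0,0.05],[[38,2,0],0,0.05],[[38,2,0],0,0.05],[[38,2,0],0,0.05],[[38,2,0],0,0.05],[[38,2,0],0,0.05],[[38,2,0],0,0.05],[[38,2,0],0,0.05],[[38,2,0],0,0.05],[[30,2,0],0,0.05],[[0,0,0],0,0.05]]'

```text
clock: 14.42
eef_pos: [585.8, 344.1, 442.0]
tcp_rot: [3.108, -0.011, 1.576]
contact_force: [0.0, 0.2, 0.0]
opening: 0.182
```

```bash
python3 -c "
from h import *
gplan(592.5,348,90)"
```

```text
clk 14.43 grasp [590.9 345.8 287.1] rot [ 3.108 -0.011  1.576] zaxis [ 0.0331  0.0109 -0.9994] F [0.  0.2 0. ] open 0.182
tool shift [ 1.000e-01 -5.000e+00  1.971e+02] turn 0
```

Emit:
step_arm --commands '[[[0,-4,15],0,0.05],[[0,0,30],0,0.05],[[0,0,30],0,0.05],[[0,0,30],0,0.05],[[0,0,30],0,0.05],[[0,0,20],0,0.05],[[0,0,10],0,0.05],[[0,0,0],0,0.05],[[0,0,0],0,0.05]]'

```text
clock: 15.55
eef_pos: [585.9, 337.9, 271.8]
tcp_rot: [3.109, -0.009, 1.571]
contact_force: [-0.5, 0.4, -0.5]
opening: 0.175
```

```bash
python3 -c "
from h import *
gplan(592.5,348,68)"
```

```text
clk 15.55 grasp [591.  339.3 116.9] rot [ 3.109 -0.009  1.571] zaxis [ 0.0329  0.009  -0.9994] F [-0.5  0.4 -0.5] open 0.175
tool shift [ 8.3 -0.1 49. ] turn 0
```

Emit:
step_arm --commands '[[[8.3,0,0],0,0.05],[[0,0,12],0,0.05],[[0,0,15],0,0.05],[[0,0,12],0,0.05],[[0,0,4],0,0.05],[[0,0,0],0,0.05]]'

```text
clock: 16.3
eef_pos: [587.6, 347.8, 226.9]
tcp_rot: [3.107, -0.01, 1.571]
contact_force: [-0.5, -0.3, -0.9]
opening: 0.176
```

```bash
python3 -c "
from h import *
gplan(592.5,348,66)"
```

```text
clk 16.3 grasp [593.  349.3  72. ] rot [ 3.107 -0.01   1.571] zaxis [ 0.0344  0.0099 -0.9994] F [-0.5 -0.3 -0.9] open 0.176
tool shift [-1.4 -0.7  6. ] turn 0
```

Emit:
step_arm --commands '[[[0,0,4],0,0.05],[[0,0,2],0,0.05],[[0,0,0],0,0.05]]'

```text
clock: 16.68
eef_pos: [588.2, 347.9, 221.2]
tcp_rot: [3.106, -0.01, 1.571]
contact_force: [0.6, 0.3, -1.4]
opening: 0.183
```

Emit:
step_arm --commands '[[[0,0,0],0,0.25],[[0,0,0],0,0.35],[[0,0,0],0,0.45],[[0,0,0],0,0.5],[[0,0,-10],0,0.5],[[0,0,-25],0,0.5],[[0,0,-40],0,0.5],[[0,0,-40],0,0.5],[[0,0,-40],0,0.5],[[0,0,-30],0,0.5],[[0,0,0],0,0.5]]'

```text
clock: 18.05
eef_pos: [581.2, 345.8, 416.8]
tcp_rot: [3.103, -0.012, 1.571]
contact_force: [0.3, 0.3, 0.6]
opening: 0.502
```

```bash
python3 -c "
from h import *
gplan(459,-381,250,-.44+1.571)"
```

```text
clk 18.05 grasp [587.1 347.7 261.9] rot [ 3.103 -0.012  1.571] zaxis [ 0.0384  0.0123 -0.9992] F [0.3 0.3 0.6] open 0.502
tool shift [-728.7 -128.5   -2. ] turn 0.44
```

Emit:
step_arm --commands '[[[-40,-7,0],0,0.7],[[-40,-7,0],0,0.7],[[-40,-7,0],0,0.7],[[-40,-7,0],0,0.7],[[-40,-7,0],0,0.7],[[-40,-7,0],0,0.7],[[-40,-7,0],0,0.7],[[-40,-7,0],0,0.7],[[-40,-7,0],0,0.7],[[-40,-7,0],0,0.7],[[-40,-7,0],0,0.7],[[-40,-7,0],0,0.7],[[-40,-7,0],0,0.7],[[-40,-7,0],0,0.7],[[-40,-7,0],0,0.7],[[-40,-7,0],0,0.7],[[0,0,0],0,0.7]]'

```text
clock: 20.18
eef_pos: [459.7, -313.5, 390.8]
tcp_rot: [3.121, -0.014, 1.573]
contact_force: [-0.6, 0.8, -0.6]
opening: 0.704
```

```bash
python3 -c "
from h import *
gplan(459,-381,250,-.44+1.571)
cv2.imwrite('pics/top4.png',grab_frame('top'));cv2.imwrite('pics/side4.png',grab_frame('side'))
a=cv2.imread('pics/side4.png')[110:210,240:360]
cv2.imwrite('pics/s4.png',cv2.resize(a,None,fx=5,fy=5,interpolation=cv2.INTER_CUBIC))"
```

```text
clk 20.18 grasp [ 462.9 -311.3  235.8] rot [ 3.121 -0.014  1.573] zaxis [ 0.0207  0.0142 -0.9997] F [-0.6  0.8 -0.6] open 0.704
tool shift [-69.5  -3.7 -15.2] turn 0.442
```

View pics/s4.png

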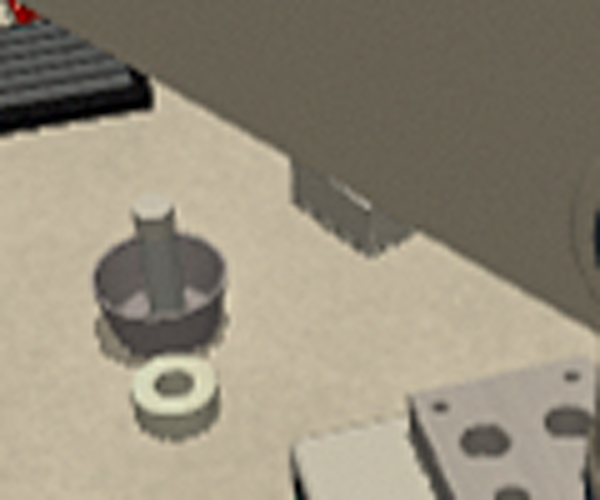

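Emit:
step_arm --commands '[[[-23,-1,-5],0,0.7],[[-23,-1,-5],0,0.7],[[-20,-1,-3],0,0.7],[[0,0,0],0.15,0.7],[[0,0,0],0.15,0.7],[[0,0,0],0.14,0.7],[[0,0,0],0,0.7]]'

```text
clock: 21.15
eef_pos: [457.6, -384.1, 404.2]
tcp_rot: [3.128, -0.022, 1.124]
contact_force: [-0.2, 0.5, 0.8]
opening: 0.701
```

```bash
python3 -c "
from h import *
gplan(459,-380.5,130,-.437+1.571)
a=cv2.imread('pics/top4.png')[:,:,1].astype(int);b=cv2.imread('pics/top0.png')[:,:,1].astype(int)
d=np.abs(a-b)[140:180,200:248];ys,xs=np.where(d>22);print('tub diff n',len(xs),xs.min()+200,xs.max()+200,ys.min()+140,ys.max()+140)
print((a-b)[144:174:2,208:242:2])
print('expected cap px',proj('top',[[592.5,348,103],[592.5,348,3]]))"
```

```text
clk 21.15 grasp [ 460.9 -381.9  249.2] rot [ 3.128 -0.022  1.124] zaxis [ 0.0213  0.0141 -0.9997] F [-0.2  0.5  0.8] open 0.701
tool shift [ -2.2  -3.9 119.2] turn -0.01
tub diff n 60 218 227 153 164
[[  -1    3    1    0    8   -2    2    0    6    3    1    5    6    5
     2   -2   -1]
 [   8    2    7    3    0    0   -6   -1    2    1    8    3    3    3
     6   -4    5]
 [  -2    8    3    5   -2   -1   -1    0    0    6    0    4    0   -2
     7    2    1]
 [   5    5   -6    9   -3    7    1    4    7    8    2    8    6    6
    -3   -2    1]
 [   7    1    4    4    3    3  -12    4   -2    1    0    7    5    5
     3    8   -2]
 [   5    3    5    8    0   -2   11  -67    6    6    7    1    7    1
     0   -3   -3]
 [   2    6    7    1  -22   -6  -41 -102 -118  -13    9    3   -1    1
     1    1    0]
 [   4   -1    3    6    7    3  -39 -105  -98 -110   -7    2    3   -3
     6    2   -1]
 [  10   -5   10    5   -4    0    7    1 -103 -100   -9    4    5    4
    11    3    3]
 [   3    0    9    0   10    4    5   11  -44  -49  -12    4    6    4
     1    3    3]
 [   3    4    2    0    1    3    1    4  -13  -41    2    6   -2   -1
     8   -1    9]
 [   1    6    0    3   -1    0    6    5    4    4    1    2    5    5
     3    5    2]
 [   3    2    5    3    3    0    2   10    8    4    5    7   -1   -3
    -5   -3    0]
 [   4   -1    1    5    5    2    3    7   -1   -2   -2    4   -1    7
     4    2   -1]
 [   1    4    6   -4    2    2   -6    5    5    0    6    7    6   -4
     3    2    8]]
expected cap px [[219.20095761 154.72183038]
 [226.24554916 160.30029005]]
```

The difference image puts the slim tube upright in the tub: changed pixels lie at (218–227,153–164), and projection predicts (219,155)–(226,160). Now I'll descend on the bar.

Emit:
step_arm --commands '[[[-2.2,-3.9,20],0,0.7],[[0,0,30],0,0.7],[[0,0,30],0,0.7],[[0,0,25],0,0.7],[[0,0,15],0,0.7],[[0,0,0],0,0.7],[[0,0,0],0,0.7]]'

```text
clock: 22.02
eef_pos: [456.7, -386.7, 283.0]
tcp_rot: [3.123, -0.02, 1.144]
contact_force: [-0.2, 0.9, 0.1]
opening: 0.702
```

```bash
python3 -c "
from h import *
gplan(459,-380.5,39,-.437+1.571)
cv2.imwrite('pics/s5.png',cv2.resize(grab_frame('side')[230:400,290:450],None,fx=3.5,fy=3.5,interpolation=cv2.INTER_CUBIC))"
```

```text
clk 22.02 grasp [ 460.6 -385.1  128.1] rot [ 3.123 -0.02   1.144] zaxis [ 0.0249  0.0107 -0.9996] F [-0.2  0.9  0.1] open 0.702
tool shift [ 1.7 -5.  89.1] turn 0.01
```

View pics/s5.png

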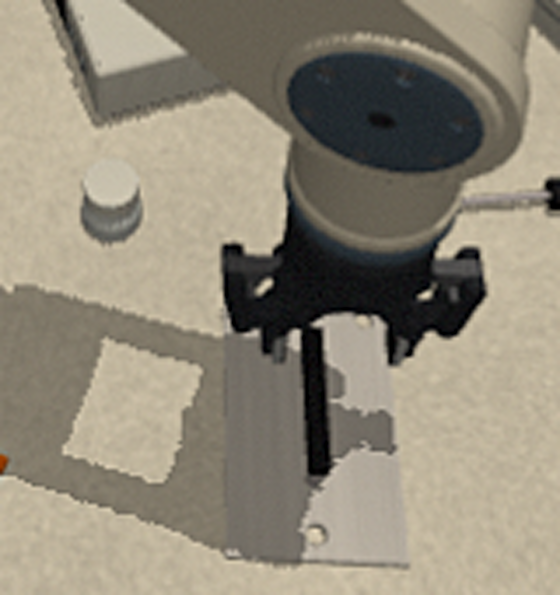

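The fingers (275,345)/(400,345) straddle the bar (315,400) and the plate is clear. Going down to the bar.

Emit:
step_arm --commands '[[[1.7,-5,10],0.01,0.7],[[0,0,22],0,0.7],[[0,0,20],0,0.7],[[0,0,12],0,0.7],[[0,0,0],0,0.6],[[0,0,0],0,0.5]]'

```text
clock: 22.82
eef_pos: [454.6, -382.2, 219.4]
tcp_rot: [3.119, -0.019, 1.133]
contact_force: [-1.2, 0.2, 0.0]
opening: 0.502
```

```bash
python3 -c "
from h import *
gplan(459,-380.5,39,-.437+1.571)"
```

```text
clk 22.82 grasp [ 459.  -381.1   64.5] rot [ 3.119 -0.019  1.133] zaxis [ 0.0289  0.0074 -0.9996] F [-1.2  0.2  0. ] open 0.502
tool shift [ 0.  -0.9 25.5] turn -0.001
```

Emit:
step_arm --commands '[[[0,-0.9,12],0,0.5],[[0,0,9],0,0.5],[[0,0,4],0,0.5],[[0,0,0],0,0.5]]'

```text
clock: 23.32
eef_pos: [454.7, -381.9, 193.6]
tcp_rot: [3.117, -0.019, 1.133]
contact_force: [-0.5, 0.1, 0.4]
opening: 0.496
```

```bash
python3 -c "
from h import *
gplan(459,-380.5,39,-.437+1.571)"
```

```text
clk 23.32 grasp [ 459.4 -380.9   38.7] rot [ 3.117 -0.019  1.133] zaxis [ 0.03    0.0064 -0.9995] F [-0.5  0.1  0.4] open 0.496
tool shift [ 0.2 -0.5 -0.3] turn -0.001
```

Close firmly, then lift straight up a little.

Emit:
step_arm --commands '[[[0,0,0],0,0.3],[[0,0,0],0,0.1],[[0,0,0],0,0],[[0,0,0],0,0],[[0,0,0],0,0],[[0,0,0],0,0]]' --force 80

```text
clock: 24.08
eef_pos: [454.7, -381.9, 194.1]
tcp_rot: [3.117, -0.018, 1.133]
contact_force: [-0.2, -0.7, -0.3]
opening: 0.146
```

Emit:
step_arm --commands '[[[0,0,-8],0,0],[[0,0,-15],0,0],[[0,0,-25],0,0],[[0,0,-30],0,0],[[0,0,-35],0,0],[[0,0,-35],0,0],[[0,0,-25],0,0],[[0,0,0],0,0]]' --force 80

```text
clock: 25.08
eef_pos: [448.4, -382.4, 377.9]
tcp_rot: [3.115, -0.018, 1.133]
contact_force: [0.4, 0.1, -4.3]
opening: 0.147
```

```bash
python3 -c "
from h import *
gplan(550.5,-26.2,210,1.571-.084)"
```

```text
clk 25.07 grasp [ 453.2 -381.6  223. ] rot [ 3.115 -0.018  1.133] zaxis [ 0.0313  0.005  -0.9995] F [ 0.4  0.1 -4.3] open 0.147
tool shift [362.8 -63.1  17.8] turn -0.354
```

Emit:
step_arm --commands '[[[26,-4.5,0],0,0],[[26,-4.5,0],0,0],[[26,-4.5,0],0,0],[[26,-4.5,0],0,0],[[26,-4.5,0],0,0],[[26,-4.5,0],0,0],[[26,-4.5,0],0,0],[[26,-4.5,0],0,0],[[26,-4.5,0],0,0],[[26,-4.5,0],0,0],[[26,-4.5,0],0,0],[[26,-4.5,0],0,0],[[26,-4.5,0],0,0],[[0,0,0],0,0],[[0,0,0],-0.1,0],[[0,0,0],-0.1,0],[[0,0,0],-0.1,0],[[0,0,0],-0.05,0],[[0,0,0],0,0]]'

```text
clock: 27.45
eef_pos: [531.7, -41.0, 364.5]
tcp_rot: [3.138, -0.011, 1.492]
contact_force: [-0.5, 0.6, -3.3]
opening: 0.146
```

```bash
python3 -c "
from h import *
gplan(550.5,-26.2,174,1.571-.084)"
```

```text
clk 27.45 grasp [532.4 -39.4 209.5] rot [ 3.138 -0.011  1.492] zaxis [ 0.0044  0.0106 -0.9999] F [-0.5  0.6 -3.3] open 0.146
tool shift [14.2 16.9 35.8] turn 0.005
```

Emit:
step_arm --commands '[[[7,8.5,0],0,0],[[7,8.4,0],0,0],[[0,0,10],0,0],[[0,0,15],0,0],[[0,0,8],0,0],[[0,0,0],0,0],[[0,0,0],0,0]]'

```text
clock: 28.32
eef_pos: [550.5, -27.5, 327.7]
tcp_rot: [3.141, -0.011, 1.489]
contact_force: [-0.9, 0.9, -3.0]
opening: 0.144
```

```bash
python3 -c "
from h import *
gplan(550.5,-26.2,155,1.571-.084)
cv2.imwrite('pics/side6.png',grab_frame('side'))
cv2.imwrite('pics/s6.png',cv2.resize(cv2.imread('pics/side6.png')[140:265,285:420],None,fx=4.8,fy=4.8,interpolation=cv2.INTER_CUBIC))"
```

```text
clk 28.32 grasp [550.7 -25.9 172.7] rot [ 3.141 -0.011  1.489] zaxis [ 0.0017  0.0105 -0.9999] F [-0.9  0.9 -3. ] open 0.144
tool shift [-0.5 -0.2 17.7] turn 0.002
```

View pics/s6.png

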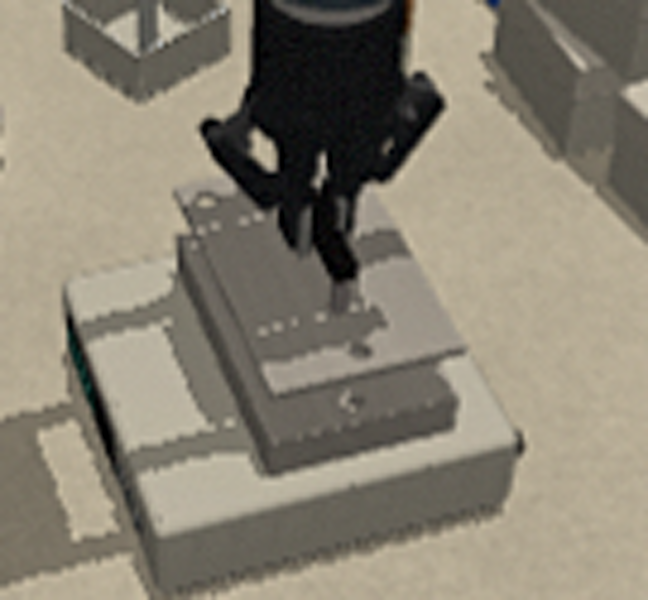

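The side view shows the plate held level over the block: hole2 at (361,350), hole0 at (205,200), and the slim tube upright in the tub at (148,25). I'll lower to hover height, then measure.

Emit:
step_arm --commands '[[[-0.5,0,8],0,0],[[0,0,6],0,0],[[0,0,2],0,0],[[0,0,0],0,0],[[0,0,0],0,0]]'

```text
clock: 29.0
eef_pos: [550.7, -28.1, 311.3]
tcp_rot: [3.139, -0.011, 1.489]
contact_force: [0.5, 0.2, -2.8]
opening: 0.145
```

```bash
python3 -c "
from h import *
gplan(550.5,-26.2,154.5,1.571-.084)
S=grab_frame('side');T=grab_frame('top');cv2.imwrite('pics/side7.png',S);cv2.imwrite('pics/top7.png',T)
r=lambda a,f:cv2.resize(a,None,fx=f,fy=f,interpolation=cv2.INTER_CUBIC)
h=[proj('side',[[550.5+x,-26.2+y,122]])[0] for x,y in((-34,73),(46,66),(-6,-70))];print(h)
a=r(S[170:250,315:395],5); b=r(T[135:215,295:375],5)
c=[r(S[int(v)-10:int(v)+10,int(u)-13:int(u)+14],9.5)[:190,:256] for u,v in h]
print([(int(u)-13,int(v)-10) for u,v in h])
o=np.zeros((592,800,3),np.uint8);o[:400,:400]=a;o[:400,400:]=b
for i in range(3): o[402:592,i*260:i*260+256]=c[i]
cv2.imwrite('pics/s7.png',o)"
```

```text
clk 29.0 grasp [551.1 -26.4 156.3] rot [ 3.139 -0.011  1.489] zaxis [ 0.003   0.0104 -0.9999] F [ 0.5  0.2 -2.8] open 0.145
tool shift [ 0.2 -0.6  1.8] turn 0.002
[array([327.57746391, 185.19032873]), array([354.30129776, 179.13406317]), array([359.11382257, 217.22979968])]
[(314, 175), (341, 169), (346, 207)]
```

View pics/s7.png

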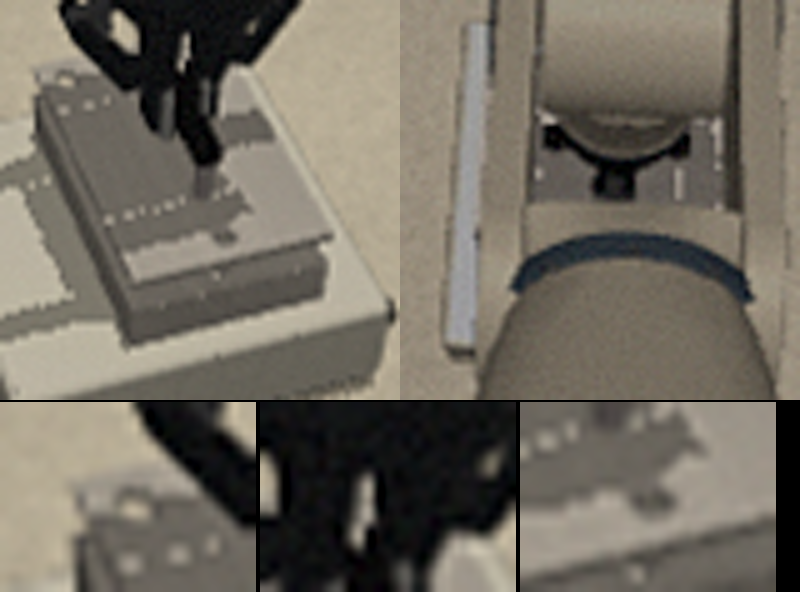

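The last picture shows the plate hovering clear of the block, with hole2 at about px (359.4,216.9) and hole0 at about (327.5,185.7). Plate corners are at about (341.2,226.2), (380.8,216.6) and (321.6,183.2). I'll turn these into offsets in the same camera as the thread measurement.

```bash
python3 - <<'E'
from m import *
R=lambda th:np.array([[np.cos(th),-np.sin(th)],[np.sin(th),np.cos(th)]])
o,th=np.array([550.4,-26.7]),-.0805
bl=lambda P:((P-o)@R(th)).round(1).tolist()
for z in(122,123.6): print(z,"hole0,2 in side-cam block frame",bl(plane("side",[(327.5,185.7),(359.45,216.9)],z)),"corners",bl(plane("side",[(341.2,226.2),(380.8,216.6),(321.6,183.2)],z)))
print("corners z=117.6",bl(plane("side",[(341.2,226.2),(380.8,216.6),(321.6,183.2)],117.6)))
# same method on bench, side0: holes at top face z=6, for bias versus bar grasp
s7=cv2.imread('pics/side7.png').mean(2)
print("h2 dark centroid",cen(cv2.imread('pics/side7.png'),(359.4,217),3),"\n",s7[212:223,352:368].astype(int))
print("h0\n",s7[180:193,320:336].astype(int))
s0=cv2.imread('pics/side0.png').mean(2)
q=proj('side',[[459.4+a,-380.9+b,6] for a,b in (loc@R(-.437).T)]);print("bench holes predicted from grasp",q.round(1))
for u,v in q: print(s0[int(v)-6:int(v)+7,int(u)-6:int(u)+8].astype(int))
E
```

```text
122 hole0,2 in side-cam block frame [[-40.6, 68.6], [1.0, -69.0]] corners [[-54.4, -83.6], [53.5, -85.4], [-53.2, 83.7]]
123.6 hole0,2 in side-cam block frame [[-41.1, 67.0], [0.3, -70.3]] corners [[-54.9, -84.9], [52.8, -86.7], [-53.7, 82.1]]
corners z=117.6 [[-53.0, -80.2], [55.6, -82.0], [-51.8, 88.3]]
h2 dark centroid [np.float64(358.6716947648624), np.float64(216.02750665483586)] 
 [[102 102 103 102 100 100 101 101  97  95 103 128 121 126 150 149]
 [105 103 100 102  97  98 100  99  94 101 134 160 158 154 151 150]
 [104 103 101 100 100  99  99 102 109 136 156 154 154 152 151 148]
 [100 101  99  97  97 103 103 106 117 149 153 152 152 153 152 148]
 [ 94 106 132 132 126 107  96 101  90 111 140 151 154 154 152 151]
 [125 135 164 162 155 117  80  88  80  79 119 154 152 150 155 153]
 [155 156 159 158 154 142 112 102 104 108 136 151 150 154 156 154]
 [154 153 153 155 156 156 147 132 135 143 159 155 155 154 149 144]
 [150 150 152 154 156 159 156 158 160 156 151 140 140 126 110 100]
 [153 153 154 158 157 159 150 144 141 125 111 101  96  76  78  86]
 [156 154 146 142 142 127 114 100  94  7
[... 2586 characters left out ...]
7 157 157 152 151 154 156 153 152 152 153 156 157]
 [159 155 156 157 154 150 155 158 155 153 153 154 157 155]
 [160 156 156 161 156 153 154 157 155 154 153 153 157 156]
 [159 159 159 158 147 133 129 138 152 155 155 153 155 156]
 [158 159 161 141 106  94  80  80 115 151 157 152 156 156]
 [159 159 151 139 153 177 180 136  77 132 156 154 156 157]
 [159 158 147 149 165 173 176 151  93 116 151 155 157 158]
 [161 158 154 152 163 169 171 175 133 118 153 154 156 157]
 [160 159 158 152 151 156 161 163 125 126 159 155 158 160]
 [158 157 159 159 138 128 142 137 138 151 155 153 157 157]
 [160 158 159 157 156 149 141 154 159 157 153 154 158 156]
 [160 160 158 159 156 154 154 158 160 157 155 155 157 157]]
```

Offsets in the block frame are about (-1,-2) mm at hole0 and (+0.5,0) mm at hole2. Kinematics agree within 1 mm, and the expected plate tilt is about 0.025 rad. All of this is inside the limits, so I'll do a last stillness check and hand in.

```bash
python3 -c "
from h import *
grab_frame('side');gplan(550.5,-26.2,154.5,1.487);s=sense();print(abs(s['qvel']).max())
a=cv2.absdiff(grab_frame('side'),cv2.imread('pics/side7.png'))[170:235,315:385];print('img change mean',a.mean())
sign_off()"
```

```text
clk 29.15 grasp [551.1 -26.4 156.4] rot [ 3.139 -0.011  1.489] zaxis [ 0.0031  0.0104 -0.9999] F [-0.  -0.7 -3.4] open 0.149
tool shift [ 0.2 -0.6  1.9] turn 0.002
0.0010926501591254458
img change mean 1.8492307692307692
the job is handed in; nothing more can be done
```

The job is handed in at about 29 s: both tubes are sorted and the gripper is holding the grey cover still over the block.

**Tubes:** The wide tube stands upright in the steel pot and the slim one upright in the white tub, both seen in the camera after release.

**Cover position:** Its underside is about 17 mm above the block. The joints were still, and the wrist force of about 3 N matches the cover's weight.

**Hole alignment:** By the arm's own position the plate is within about 1 mm of the threads in x and y, and within about 0.002 rad in rotation. The side camera put hole0 off by 1.5–3 mm and hole2 by about 1 mm, depending on the plate height assumed. The limit is 4 mm.

**Not directly measured:**
- Hole1 was hidden behind the gripper, so its position is inferred from the plate's fit.
- The plate's tilt, about 0.025 rad against a limit of 0.07, comes from how far the tool's tilt drifted after gripping.
- I did not re-measure the bystanders; no move came near them, and no unexpected contact force showed up.

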